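Open the cake bin by its hidden push catch

ROBOT

A 6-joint arm with a two-finger parallel gripper is mounted at the origin on the work surface. World frame = base frame: x ahead of the robot, y to its left, z up, the work surface at z = 0. Lengths are in m, angles in rad, forces in N, time in s.
With the tool pointing down it reaches from about 0.3 to 0.75 m from the base axis. Payload 8.5 kg.
Tool frame: the origin (TCP) lies at the very end of the fingers, on their centre line; the grasp point (between the pads) lies 19 mm behind it; z points along the fingers, y is the line along which they close (so a half turn about z gives the same grasp; the last joint's range is limited). The gripper opens to 88 mm and grips with 3 to 60 N. Pads are 18 mm wide; open, the fingers measure 123 mm over their backs; the gripper's body (75 mm by 187 mm) begins 45 mm behind the grasp point.
Start: joints at [-1.363, 0.381, 1.297, -0, 1.464, -0.215], TCP at [0.226, -0.502, 0.239] pointing down, gripper open.
Joint ranges: [-3.11, 3.11], [-0.89, 2.33], [0.22, 2.48], [-1.42, 4.56], [0.17, 2.85], [-2.88, 2.88]. Speed limits (rad/s): [2.39, 2.39, 3.14, 3.14, 3.14, 3.14].

INTERFACE

Orientations are given as a unit quaternion [w, x, y, z].
In Python, from cell import r, optics, job gives the robot as it stands.
- The arm moves only by the tool drive_tool, never from a script. Its argument "rows" is a list of rows, each a list of 7 numbers: the closure, from 0 (fully open) to 1 (shut), then the shift along the tool's x, y, z scaled (see below), then the turn, a rotation vector about the tool's x, y, z scaled (see below). A call has exactly 10 rows; each row shifts and turns the commanded pose from where the row before left it, along the tool's axes as they then stand; what a row does not reach is not made up. The controller multiplies each number of a shift by 0.3 m and each number of a turn by 0.5 rad. A row lasts 1/8 s, in which the tool goes at most 62.5 mm and 10.7 degrees, less where a joint would pass 70% of its speed; a pose out of reach is approached as far as the arm can. A call with a number of a shift or a turn outside -1 to 1 is refused whole. A call with a gripper value outside its range is refused whole. The fingers move at their own pace and stop on an object; "force" is the grip in N (left out, the last holds). Time passes only in rows, so rows that do not move let the fingers close, or fill a call up. It gives the time, the measured TCP pose, the force, the opening and the grip force at its end, in the units of the state.
- r.observe(): the state, without advancing time (a new reading comes with each control period).
- optics.camera(name): name is "scene" or "top" or "wrist"; returns (picture, depth): 420x560x3 uint8, red, green, blue; 420x560 float32, m along the optical axis (not along the pixel's ray), 0 where there is no reading.
- optics.camera_info(name): a dict with "fovy" (degrees; the focal length in pixels is half the picture's height over the tangent of half this angle, whatever the lens; pixels are square), "cx", "cy" (the principal point, pixels), "xyz" and "orientation" of the camera in the world. Camera axes: x right, y up, looking along -z (the intrinsics and any distortion apply to the point x, -y, -z); pixel columns grow to the right and rows downward; lengths in m; the calibration is good to about 2 mm. A picture is of the moment at which its call begins: read the wrist's pose just before it. camera_info takes no time and is no camera call; for the wrist camera it gives the pose at the moment of the call.
- job.sign_off(): hands the job in; it is judged then, once.
The state is a dict: "t": time; "joints": joint angles; "qd": joint speeds; "joint_efforts": joint torques, N m; "eef_pos": TCP position; "ee_rot": TCP orientation; "ft_force": force on the tool from outside, world axes, zero at the start; "torque": the same for the moment, N m; "finger_gap": finger opening in m; "gripper_force": force on a finger pad.
Only numpy, scipy, OpenCV 4.12 (cv2) and the standard library are available. Lean on these libraries where they do the work, as an engineer would, in place of code of your own. Each camera call takes 0.05 s, during which the arm holds its last target. There are 200 camera calls.

TASK

The iced cakes are ready to be put away, so open the cake bin by its concealed catch: a flush push pad in the bin's own cream colour, let into the flat deck in front of the blue lid, and not at the same spot on every bin. Feel along the deck with the fingertips for the spot that gives (or make out its seam), press the pad right in so that the lid springs up, then let go and leave the lid standing fully open. Do not force anything, as the plastic is thin, and leave the cakes, the bowl and the dish where they stand.

Things in the scene. Friction and masses are not known exactly. Their poses are not given: they have to be found in the camera images.
- bin: The cake bin, a closed cream plastic box on a blue foot, standing firmly on the table (it does not shift): 260 mm deep (x), 240 mm wide (y), 150 mm high (z). Origin at the centre of its underside; at yaw 0 its front (-x) faces the robot. Its flat top is one level: the hard cream deck takes the front 70 mm of the depth (x from -130 to -60 mm), the pale blue lid the rest.
- deck_mid (a point): A point on the deck's top face, at x = -97, y = 0, z = 150 mm of the bin, axes as the bin's. Somewhere on the line along y through it lies the push pad's centre, at most 32 mm to either side; where, is not given. The pad is cream, a shade darker, with a thin dark seam: 38 mm (y) by 32 mm (x), sunk 2 mm in a 40 x 34 mm opening. The rest of the deck does not give.
- button (a joint): How far the push pad is pressed in, m: 0 at rest, 0.006 fully in (its top is then 8 mm below the deck). Sprung: it gives from about 2.5 N on and takes about 5 N when fully in; the catch frees the lid from about 0.0042 on. It springs back when let go. It goes in only if the fingertip fits wholly within the pad's opening.
- lid (a joint): Opening angle of the lid, rad: 0 shut, 1.75 fully open (a little past upright). Hinged along the far edge of the bin's top (axis along the bin's y, 115 mm behind the bin's centre, 145 mm above the table). Held shut by the catch; once freed a damped spring swings it right up in about 2 s and keeps it there with no help.
- lid_edge (a point): Middle of the front edge of the lid's top face, 173 mm from the hinge; shut, it lies 1.5 mm behind the deck, 38 mm behind the pad's line. It swings up and away from the deck.
- cake_a: A small iced cake with a cherry, 65 mm across, 62 mm high, loose on the table in front of the bin. Origin at the centre of its foot, z up. To be left alone.
- cake_b: Another such cake, the same size, in front of the bin. Origin at the centre of its foot, z up. To be left alone.
- bowl: Pale blue mixing bowl, 150 mm across, 70 mm high, loose beside the bin. Origin at the centre of its foot, z up. To be left alone.
- dish: Terracotta dish with cherries in it, 110 mm across, 36 mm high, loose beside the bin. Origin at the centre of its foot, z up. To be left alone.

How it is judged:
On the way, in this order (a step that is already met when the one before it is completed fails the run):
1. the push pad is pressed in (at least 4.5 mm of its 6 mm) (value of joint button above 0.0045 m), for 0.05 s.
2. the lid has sprung fully open (value of joint lid above 1.6 rad), for 0.2 s.
At the end, for the whole second after the job is handed in: The lid stands fully open (more than 1.6 of its 1.75 rad) and at rest, the pad has sprung back out (within 1 mm), and cakes, bowl and dish stand upright within 20 mm of where they stood (value of joint lid above 1.6 rad and velocity of joint lid below 0.1 rad/s and value of joint button below 0.001 m and distance of each of cake_a, cake_b, bowl, dish from where it was at the start of the episode below 0.02 m and angle between each of cake_a, cake_b, bowl, dish's own z axis and vertical below 0.2 rad); the robot touches nothing.
It fails at once if a cake, the bowl or the dish is pushed away, lifted or carried (more than 30 mm) (distance of any of cake_a, cake_b, bowl, dish from where it was at the start of the episode above 0.03 m).
It fails at once if the bin is forced: a finger bears on it with more than 60 N (contact force between the fingers and anything else above 60 N).
It also fails if it takes over 58 s, if anything falls off the work surface, if the arm or the gripper's body presses on something with over 40 N, if the wrist force passes 120 N, or if a joint passes its speed limit or range.

## Working session

There is one attempt and no reset: what is moved stays moved. The work goes in short steps, Python scripts to look and compute and a tool call to move; the robot and the scene stay as the last step left them, time stands still between calls to the robot, and variables do not carry over. Pictures are saved under pics/ and viewed, at most 10 in all, crops included, and the job is handed in when it is done.

Besides the shell and the picture viewer there is one more tool, called after "Emit:" as name(argument=value, ...) on one line, values as JSON. drive_tool: Moves the arm, as the interface text tells. Shifts and turns lie within -1 to 1; 1 stands for 0.3 m of shift or 0.5 rad of turn. Its arguments: {"type":"object","properties":{"rows":{"type":"array"},"force":{"type":"number"}},"required":["rows"]}

```bash
mkdir -p pics; ls
python3 - <<'E'
from cell import r,optics,job
import cv2,numpy as np
print(r.observe())
for n in("scene","top"):
    p,d=optics.camera(n); print(n,optics.camera_info(n)); cv2.imwrite(f"pics/{n}1.png",p[:,:,::-1]); np.savez(f"{n}.npz",p=p,d=d)
E
```

```text
pics
{'t': 0.0, 'joints': array([-1.36328669e+00,  3.81217910e-01,  1.29821765e+00, -5.52948463e-05,
        1.46360901e+00, -2.15319194e-01]), 'qd': array([-0.00048142, -0.00061754,  0.00013874, -0.00200621,  0.00119534,
        0.00020167]), 'joint_efforts': array([-6.63417745e-05, -4.37931454e+01, -2.24553734e+01,  7.13332091e-02,
        3.53169709e-02, -9.74925570e-05]), 'eef_pos': array([ 0.22560661, -0.50130384,  0.23814054]), 'ee_rot': array([-7.26060222e-04,  9.77734205e-01,  2.09845887e-01, -2.46516879e-05]), 'ft_force': array([-1.2675497 ,  0.00446164,  1.14040356]), 'torque': array([-0.0040295 ,  0.00141905, -0.08594395]), 'gripper_force': 0.0, 'finger_gap': 0.08809760150431793}
scene {'fovy': 43.21190595520667, 'cx': 279.92423945655634, 'cy': 208.53816473745766, 'xyz': array([0.08923726, 0.28222421, 1.00017161]), 'orientation': array([-0.51664534, -0.15100405,  0.24446116,  0.80654455])}
top {'fovy': 47.41913597846859, 'cx': 270.4541436566548, 'cy': 211.94296289572492, 'xyz': array([0.5386993 , 0.05298396, 1.07769478]), 'orientation': array([-0.70528591, -0.03145896,  0.0233498 ,  0.7078396 ])}
```

View pics/top1.png

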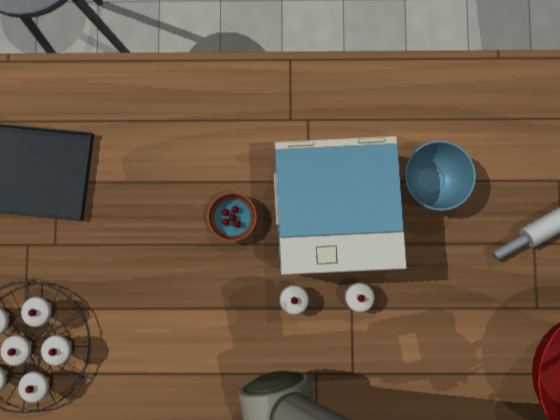

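View pics/scene1.png

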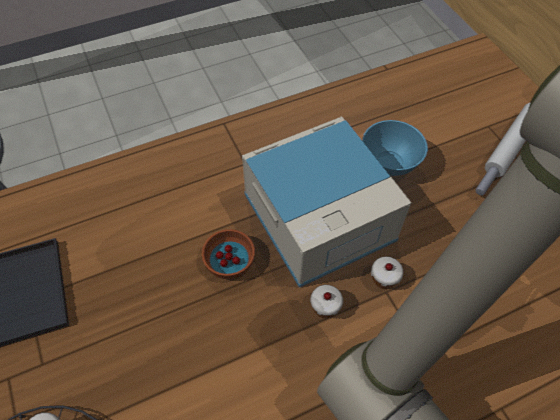

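The top view shows the bin with its pad seam at about (327,255). The cakes are at (294,300) and (360,297), the bowl at (440,175) and the dish at (232,217). Next I'll measure the deck and the seam.

```bash
cat > h.py <<'E'
import numpy as np,cv2
from scipy.spatial.transform import Rotation as R
def cast(info,uv,z,H=420):
    f=H/2/np.tan(np.radians(info["fovy"])/2); uv=np.atleast_2d(np.array(uv,float))
    d=np.c_[(uv[:,0]-info["cx"])/f,-(uv[:,1]-info["cy"])/f,-np.ones(len(uv))]
    q=info["orientation"]; d=R.from_quat([*q[1:],q[0]]).apply(d)
    return info["xyz"]+d*((z-info["xyz"][2])/d[:,2])[:,None]
E
python3 - <<'E'
from cell import optics
from h import *
for n,c in(("top",(327,255)),("scene",(335,220))):
    i=optics.camera_info(n); s=np.load(n+".npz"); p,d=s["p"],s["d"]
    hsv=cv2.cvtColor(p,cv2.COLOR_RGB2HSV)
    m=cv2.inRange(hsv,(90,80,60),(115,255,255))
    cs=max(cv2.findContours(m,0,2)[0],key=cv2.contourArea)
    b=cv2.boxPoints(cv2.minAreaRect(cs)); q=cv2.approxPolyDP(cs,8,True)[:,0]
    print(n,"lid",q.tolist(),cast(i,q,.15).round(4).tolist())
    g=cv2.cvtColor(p,cv2.COLOR_RGB2GRAY); w=g[c[1]-18:c[1]+18,c[0]-20:c[0]+20]
    dk=cv2.morphologyEx(w,cv2.MORPH_BLACKHAT,np.ones((7,7)))
    ys,xs=np.where(dk>30); P=cast(i,np.c_[xs+c[0]-20,ys+c[1]-18],.15)[:,:2]
    print("seam",len(xs),cv2.minAreaRect(P.astype(np.float32)*1000))
    cv2.imwrite(f"pics/c_{n}.png",cv2.resize(p[c[1]-40:c[1]+40,c[0]-60:c[0]+90,::-1],None,fx=5,fy=5,interpolation=0))
E
```

```text
top lid [[396, 145], [277, 150], [280, 235], [402, 230]] [[0.7415, -0.1832, 0.15], [0.7329, 0.0503, 0.15], [0.5659, 0.0452, 0.15], [0.5747, -0.1908, 0.15]]
seam 173 ((520.3349609375, -45.01495361328125), (73.06535339355469, 51.8413200378418), 89.8502426147461)
scene lid [[427, 148], [403, 122], [378, 122], [361, 141], [343, 121], [246, 160], [285, 222], [388, 177], [386, 168], [415, 166]] [[0.6043, -0.3028, 0.15], [0.6872, -0.2962, 0.15], [0.7095, -0.2469, 0.15], [0.678, -0.1868, 0.15], [0.7433, -0.1795, 0.15], [0.731, 0.0527, 0.15], [0.5629, 0.0436, 0.15], [0.5733, -0.1893, 0.15], [0.5945, -0.1975, 0.15], [0.5745, -0.2539, 0.15]]
seam 107 ((530.2782592773438, -44.33384704589844), (78.82453918457031, 41.580902099609375), 5.4838175773620605)
```

View pics/c_top.png

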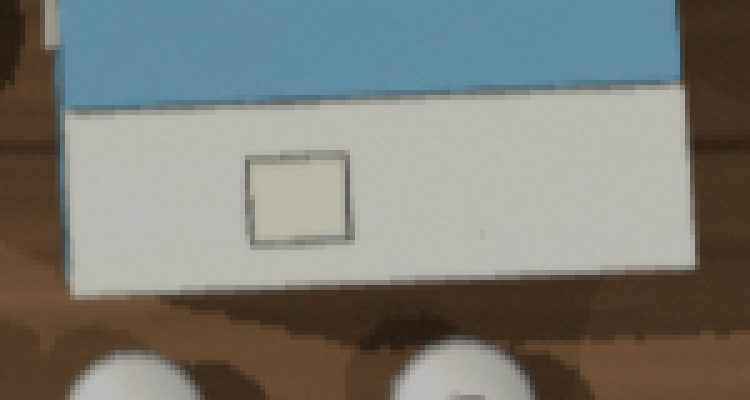

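The crop shows the pad seam clearly, with corners at about (245,155), (350,152), (354,243) and (252,245). That puts its centre near full-image (326.6,254.4).

Run:
```python
from cell import optics,r
from h import *
P=cast(optics.camera_info("top"),[[326.6,254.4],[280,235],[402,230],[281,274],[405,268]],.15)[:,:2];print(P.round(4).tolist())
e=P[1]-P[2];yaw=np.arctan2(-e[0],e[1]);bx=np.array([np.cos(yaw),np.sin(yaw)])
tcp=P[0]-.0528*bx;print("yaw",yaw,"tcp",tcp)
# cakes tops
print(cast(optics.camera_info("top"),[[294,300],[360,297]],.05).round(3).tolist())
s=r.observe();q=s["ee_rot"];T=R.from_quat([*q[1:],q[0]])
G=R.from_matrix(np.c_[[bx[1],-bx[0],0],[bx[0],bx[1],0],[0,0,-1]])
print("turn tool",(T.inv()*G).as_rotvec())
for z in(.3,):print("shift world",np.r_[tcp,z]-s["eef_pos"],"final-frame",G.inv().apply(np.r_[tcp,z]-s["eef_pos"]))
```

```text
[[0.5282, -0.0446], [0.5659, 0.0452], [0.5747, -0.1908], [0.4908, 0.0436], [0.5017, -0.1948]]
yaw 0.0374307003070165 tcp [ 0.47539522 -0.04657191]
[[0.431, 0.015, 0.05], [0.437, -0.125, 0.05]]Traceback (most recent call last):
  File "<stdin>", line 9, in <module>
  File "scipy/spatial/transform/_rotation.pyx", line 1143, in scipy.spatial.transform._rotation.Rotation.from_matrix
ValueError: Non-positive determinant (left-handed or null coordinate frame) in rotation matrix 0: [[ 0.03742196  0.99929955  0.        ]
 [-0.99929955  0.03742196  0.        ]
 [ 0.          0.         -1.        ]].
```

Emit:
drive_tool(rows=[[0,0,0,-0.05,0,0,-0.237],[0,0,0,-0.05,0,0,-0.237],[0,0,0,-0.05,0,0,-0.237],[0,0,0,-0.05,0,0,-0.237],[0,0,0,0,0,0,-0.237],[0,0,0,0,0,0,-0.237],[0,0,0,0,0,0,-0.237],[0,0,0,0,0,0,-0.237],[0,0,0,0,0,0,-0.237],[0,0,0,0,0,0,-0.237]])

```text
t: 1.35
eef_pos: [0.2256, -0.5014, 0.2984]
ee_rot: [-0.0, 0.693, 0.721, 0.0]
ft_force: [0.6, 0.2, -0.5]
finger_gap: 0.0879
gripper_force: 0.0
```

```bash
cat > go.py <<'E'
import sys
from cell import r
from h import *
z=float(sys.argv[1]);y=.0374;bx=np.array([np.cos(y),np.sin(y)])
G=R.from_matrix(np.c_[[-bx[1],bx[0],0],[bx[0],bx[1],0],[0,0,-1]])
s=r.observe();q=s["ee_rot"];T=R.from_quat([*q[1:],q[0]])
print(s["t"],s["eef_pos"],"F",s["ft_force"],"j",s["joints"].round(2))
print("turn/0.5",(T.inv()*G).as_rotvec()/.5,"shift/.3",T.inv().apply(np.r_[.4754,-.0466,z]-s["eef_pos"])/.3)
E
python3 go.py .28
```

```text
1.35 [ 0.22563584 -0.50143758  0.29836997] F [ 0.61017274  0.19343821 -0.53048193] j [-1.36  0.35  1.18  0.    1.62 -1.4 ]
turn/0.5 [-0.00025971 -0.00176536  0.00695978] shift/.3 [1.48077906 0.89382136 0.06242596]
```

Emit:
drive_tool(rows=[[0,0.14,0.083,0,0,0,0.007],[0,0.15,0.09,0,0,0,0],[0,0.15,0.09,0,0,0,0],[0,0.15,0.09,0,0,0,0],[0,0.15,0.09,0,0,0,0],[0,0.15,0.09,0,0,0,0],[0,0.15,0.09,0,0,0,0],[0,0.15,0.09,0,0,0,0],[0,0.15,0.09,0.03,0,0,0],[0,0.14,0.09,0.03,0,0,0]])

```text
t: 2.6
eef_pos: [0.4789, -0.047, 0.2804]
ee_rot: [-0.0, 0.695, 0.719, -0.0]
ft_force: [-0.4, -0.3, 0.0]
finger_gap: 0.0883
gripper_force: 0.0
```

```bash
python3 go.py .18
python3 - <<'E'
from cell import optics,r
import cv2
p,d=optics.camera("wrist");cv2.imwrite("pics/w1.png",p[:,:,::-1])
print(optics.camera_info("wrist"))
E
```

```text
2.6 [ 0.47889753 -0.04698804  0.28038963] F [-0.39293494 -0.29181425  0.03517641] j [-0.34  0.23  1.4  -0.    1.51 -0.38]
turn/0.5 [-3.10678315e-04 -6.21427171e-05 -7.22872133e-03] shift/.3 [ 0.00167623 -0.01155609  0.33463394]
{'fovy': 62.337981495803, 'cx': 276.96996174861533, 'cy': 204.7331335651949, 'xyz': array([0.47756833, 0.03105859, 0.42547492]), 'orientation': array([ 0.98953796, -0.14310542, -0.00166377,  0.0182397 ])}
```

View pics/w1.png

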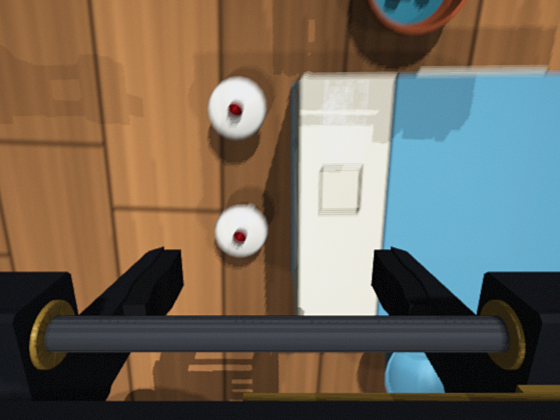

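The wrist view shows the pad seam from (319,163) to (362,215), centre about (340,189). I'll cast that as a cross-check.

Run:
```python
from cell import optics
from h import *
i=optics.camera_info("wrist")
print(cast(i,[[340.5,189],[319,164],[362,164],[319,215],[362,215]],.15).round(4).tolist())
i=optics.camera_info("scene");s=np.load("scene.npz")
```

```text
[[0.5313, -0.035, 0.15], [0.5124, -0.0151, 0.15], [0.5467, -0.0138, 0.15], [0.5154, -0.0579, 0.15], [0.5512, -0.0566, 0.15]]
```

Emit:
drive_tool(rows=[[0,0.0,-0.012,0.05,0,0,-0.007],[0,0,0,0.07,0,0,0],[0,0,0,0.07,0,0,0],[0,0,0,0.07,0,0,0],[0,0,0,0.05,0,0,0],[0,0,0,0.02,0,0,0],[0,0,0,0.01,0,0,0],[0,0,0,0.01,0,0,0],[0,0,0,0,0,0,0],[0,0,0,0,0,0,0]])

```text
t: 3.9
eef_pos: [0.4749, -0.0489, 0.176]
ee_rot: [0.0, 0.694, 0.72, 0.0]
ft_force: [0.3, -0.3, 0.4]
finger_gap: 0.0879
gripper_force: 0.0
```

```bash
python3 go.py .152
python3 - <<'E'
from cell import optics,r
import cv2
p,d=optics.camera("wrist");cv2.imwrite("pics/w2.png",p[:,:,::-1])
E
```

```text
3.9 [ 0.47488732 -0.04888817  0.17600228] F [ 0.28027014 -0.30584112  0.38966786] j [-0.35  0.32  1.6   0.    1.23 -0.39]
turn/0.5 [ 0.00092967  0.00036983 -0.00071955] shift/.3 [0.00757352 0.00195303 0.0800071 ]
```

View pics/w2.png

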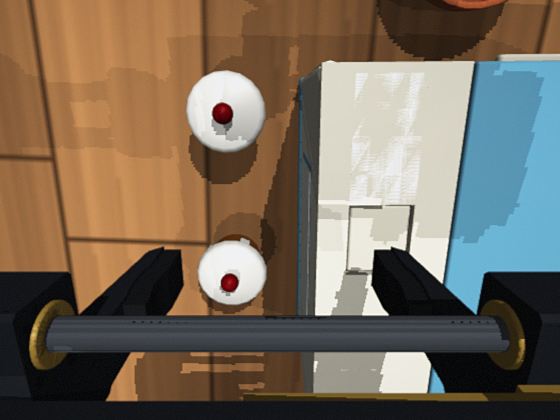

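The close view shows the pad with its seam from (348,206) to (413,272), and the rear fingertip to the near side of the pad's centre. I'll recast it with the arm still.

Run:
```python
from cell import optics,r
from h import *
i=optics.camera_info("wrist"); print(i)
print(cast(i,[[380,239],[348,206],[413,206],[347,272],[322,62],[477,62],[395,250]],.15).round(4).tolist(), r.observe()["eef_pos"])
# scene camera: pad
s=np.load("scene.npz")["p"]
i=optics.camera_info("scene")
p,d=optics.camera("scene")
cv2.imwrite("pics/s2.png",cv2.resize(np.hstack([s[190:270,280:370],p[190:270,280:370]])[:,:,::-1],None,fx=4,fy=4,interpolation=0))
```

```text
{'fovy': 62.337981495803, 'cx': 276.96996174861533, 'cy': 204.7331335651949, 'xyz': array([0.47200948, 0.02558375, 0.32217468]), 'orientation': array([ 0.9893171 , -0.14461875, -0.00248443,  0.0181911 ])}
[[0.5294, -0.0429, 0.15], [0.5106, -0.0251, 0.15], [0.5443, -0.0239, 0.15], [0.5137, -0.0629, 0.15], [0.4921, 0.0436, 0.15], [0.5634, 0.0462, 0.15], [0.5383, -0.0489, 0.15]] [ 0.47488193 -0.04890999  0.17597868]
```

View pics/s2.png

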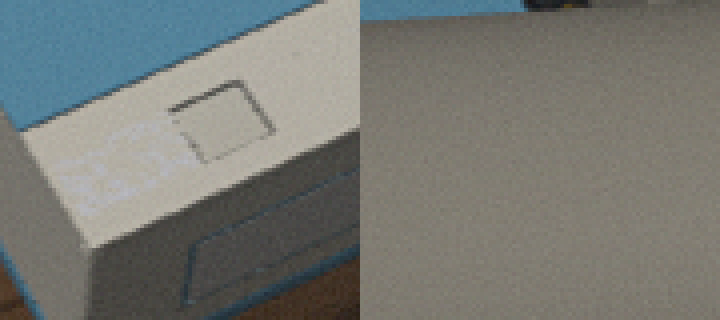

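The left half shows the same seam before the arm moved in. In the right half the arm blocks the view. Both cameras put the pad at about (0.529,-0.044), so I'll correct sideways and go down to just above it.

Emit:
drive_tool(rows=[[0,0.0095,0.004,0,0,0,0],[0,0,0,0.02,0,0,0],[0,0,0,0.02,0,0,0],[0,0,0,0.015,0,0,0],[0,0,0,0.01,0,0,0],[0,0,0,0.008,0,0,0],[0,0,0,0.005,0,0,0],[0,0,0,0,0,0,0],[0,0,0,0,0,0,0],[0,0,0,0,0,0,0]])

```text
t: 5.25
eef_pos: [0.4759, -0.046, 0.1525]
ee_rot: [0.0, 0.694, 0.72, 0.0]
ft_force: [0.1, 0.3, 0.7]
finger_gap: 0.0883
gripper_force: 0.0
```

```bash
python3 go.py .142
```

```text
5.25 [ 0.47592042 -0.04598061  0.15245063] F [0.05969838 0.25166557 0.74764887] j [-0.34  0.35  1.63  0.    1.17 -0.38]
turn/0.5 [ 0.00042258  0.00013845 -0.00083449] shift/.3 [-0.00199667 -0.00181723  0.0348352 ]
```

Emit:
drive_tool(rows=[[0,0,0,0.003,0,0,0],[0,0,0,0.003,0,0,0],[0,0,0,0.003,0,0,0],[0,0,0,0.003,0,0,0],[0,0,0,0.003,0,0,0],[0,0,0,0.003,0,0,0],[0,0,0,0.003,0,0,0],[0,0,0,0,0,0,0],[0,0,0,0,0,0,0],[0,0,0,0,0,0,0]])

```text
t: 6.5
eef_pos: [0.4759, -0.046, 0.1461]
ee_rot: [0.0, 0.694, 0.72, 0.0]
ft_force: [-1.1, 0.1, 2.8]
finger_gap: 0.088
gripper_force: 1.8
```

The force is light at about 2.8 N, so the pad is giving. I'll keep pressing.

Emit:
drive_tool(rows=[[0,0,0,0.003,0,0,0],[0,0,0,0.003,0,0,0],[0,0,0,0.003,0,0,0],[0,0,0,0.003,0,0,0],[0,0,0,0.002,0,0,0],[0,0,0,0,0,0,0],[0,0,0,0,0,0,0],[0,0,0,0,0,0,0],[0,0,0,0,0,0,0],[0,0,0,0,0,0,0]])

```text
t: 7.75
eef_pos: [0.476, -0.046, 0.1423]
ee_rot: [0.0, 0.694, 0.72, 0.0]
ft_force: [-3.4, 0.9, 8.9]
finger_gap: 0.0881
gripper_force: 4.6
```

```bash
python3 go.py .142
python3 - <<'E'
from cell import optics,r
import cv2
p,d=optics.camera("top");cv2.imwrite("pics/t3.png",p[:,:,::-1])
E
```

```text
7.75 [ 0.47597156 -0.04600704  0.14230929] F [-3.35885404  0.92602079  8.91493973] j [-0.34  0.36  1.65 -0.    1.14 -0.38]
turn/0.5 [ 0.00137137  0.00057997 -0.00071563] shift/.3 [-0.00190432 -0.00197781  0.00103015]
```

View pics/t3.png

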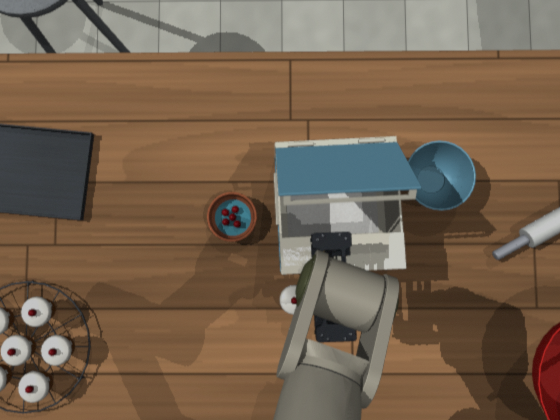

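The lid is swinging up and the pad is fully in, at 8.9 N. Now I'll release: straight up, then back.

Emit:
drive_tool(rows=[[0,0,0,0,0,0,0],[0,0,0,0,0,0,0],[0,0,0,-0.02,0,0,0],[0,0,0,-0.03,0,0,0],[0,0,0,-0.05,0,0,0],[0,0,0,-0.05,0,0,0],[0,0,0,-0.05,0,0,0],[0,0,0,-0.05,0,0,0],[0,-0.05,-0.05,-0.02,0,0,0],[0,-0.05,-0.05,0,0,0,0]])

```text
t: 9.05
eef_pos: [0.4468, -0.0774, 0.2233]
ee_rot: [0.0, 0.694, 0.72, 0.0]
ft_force: [0.0, 0.5, 0.1]
finger_gap: 0.0879
gripper_force: 0.0
```

Emit:
drive_tool(rows=[[0,-0.1,-0.05,-0.02,0,0,0],[0,-0.12,-0.05,0,0,0,0],[0,-0.12,-0.05,0,0,0,0],[0,-0.12,-0.05,0,0,0,0],[0,-0.12,-0.05,0,0,0,0],[0,-0.1,0,0,0,0,0],[0,-0.05,0,0,0,0,0],[0,0,0,0,0,0,0],[0,0,0,0,0,0,0],[0,0,0,0,0,0,0]])

```text
t: 10.3
eef_pos: [0.3803, -0.2978, 0.229]
ee_rot: [-0.0, 0.694, 0.72, 0.0]
ft_force: [-0.8, -0.1, -0.4]
finger_gap: 0.0879
gripper_force: 0.0
```

Emit:
drive_tool(rows=[[0,0,0,0,0,0,0],[0,0,0,0,0,0,0],[0,0,0,0,0,0,0],[0,0,0,0,0,0,0],[0,0,0,0,0,0,0],[0,0,0,0,0,0,0],[0,0,0,0,0,0,0],[0,0,0,0,0,0,0],[0,0,0,0,0,0,0],[0,0,0,0,0,0,0]])

```text
t: 11.55
eef_pos: [0.3802, -0.2987, 0.2289]
ee_rot: [0.0, 0.694, 0.72, 0.0]
ft_force: [-0.8, 0.6, 0.2]
finger_gap: 0.0881
gripper_force: 0.0
```

Run:
```python
from cell import optics,r
import cv2
p,d=optics.camera("top");cv2.imwrite("pics/t4.png",p[:,:,::-1]);print(r.observe()["t"])
```

```text
11.6
```

View pics/t4.png

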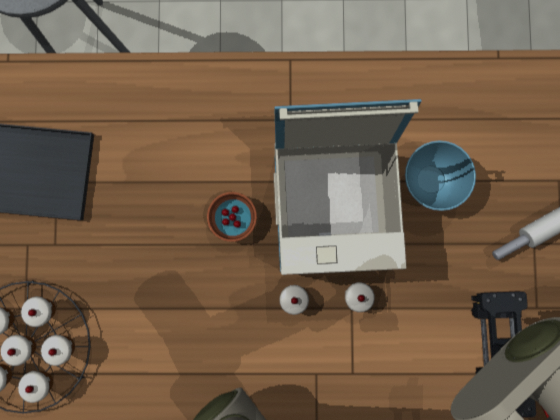

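The lid stands fully open, with its edge near row 105. The pad is back out at (327,255), and the cakes, bowl and dish haven't moved. The arm is clear.

```bash
python3 -c "
from cell import job
print(job.sign_off())"
```

```text
the job is handed in; nothing more can be done
None
```

I pressed the hidden pad fully in, the lid sprang open and is standing fully open, the pad has sprung back out, and the cakes, bowl and dish were not moved; the job is handed in, though the hand-in returned no verdict.

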